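Open the bar's flip-top till with its key

ROBOT

A 6-joint arm with a two-finger parallel gripper is mounted at the origin on the work surface. World frame = base frame: x ahead of the robot, y to its left, z up, the work surface at z = 0. Lengths are in m, angles in rad, forces in N, time in s.
With the tool pointing down it reaches from about 0.25 to 0.725 m from the base axis. Payload 4 kg.
Tool frame: the origin (TCP) lies where the fingers leave the gripper's body, on its centre line; the fingertips stand 73 mm ahead of it and the grasp point (between the pads) lies 54 mm ahead of it (bot.tip_reach is the z of the fingertips in the tool frame, in m); z points along the fingers, x is the direction in which the jaws open and shut, and the axes are right-handed (so a half turn about z gives the same grasp; the last joint's range is limited). The gripper opens to 85 mm and grips with 20 to 120 N. Pads are 22 mm wide; open, the fingers measure 114 mm over their backs; the gripper's body (76 mm by 85 mm) begins 54 mm behind the grasp point. The pads swing forward as they close: fully open they stand 13 mm farther back than shut.
Start: joints at [1.168, 0.241, 0.005, 1.335, 0, 1.571], TCP at [0.196, 0.46, 0.304] pointing down, gripper open.
Joint ranges: [-2.72, 2.72], [-1.05, 1.87], [-1.09, 1.28], [-1.99, 2.15], [-1.42, 1.44], [-3.14, 3.14]. Speed limits (rad/s): [2.79, 2.79, 3.14, 3.14, 3.14, 3.14].

INTERFACE

Orientations are given as a unit quaternion [x, y, z, w].
In Python, from workcell import bot, vision, job_done gives the robot as it stands.
- The arm moves only by the tool drive_tool, never from a script. Its argument "steps" is one flat list of numbers, 7 for each row, row after row: the shift along the tool's x, y, z in m, then the turn, a rotation vector about the tool's x, y, z in degrees, then the closure, from -1 (fully open) to 1 (shut). A call has 1 to 8 rows; each row shifts and turns the commanded pose from where the row before left it, along the tool's axes as they then stand; what a row does not reach is not made up. A row lasts 1/12 s, in which the tool goes at most 41.7 mm and 7.16 degrees, less where a joint would pass 70% of its speed; a pose out of reach is approached as far as the arm can. A call is refused whole if a number of a shift passes 0.0417 or a number of a turn 7.16, either way. A call with a gripper value outside its range is refused whole. The fingers move at their own pace and stop on an object; the grip force is fixed at half the most. Time passes only in rows, so rows that do not move let the fingers close. It gives the time, the measured TCP pose, the force and the opening at its end, in the units of the state.
- bot.get_obs(): the state, without advancing time (a new reading comes with each control period).
- vision.camera(name): name is "side" or "top" or "wrist"; returns (picture, depth): 480x640x3 uint8, red, green, blue; 480x640 float32, m along the optical axis (not along the pixel's ray), 0 where there is no reading.
- vision.camera_model(name): a dict with "mtx" (3x3 intrinsics, pixels), "D" ([k1, k2, p1, p2, k3] as OpenCV has them; the pictures are not rectified), "rvec" (rotation vector, rad) and "tvec" (3), from world to camera coordinates, as OpenCV has them. Camera axes: x right, y down, z forward; pixel columns grow to the right and rows downward; lengths in m; the calibration is good to about 2 mm. A picture is of the moment at which its call begins: read the wrist's pose just before it. camera_model takes no time and is no camera call; for the wrist camera it gives the pose at the moment of the call.
- job_done(): hands the job in, once; it reports no verdict.
The state is a dict: "clock": time; "joint_pos": joint angles; "joint_vel": joint speeds; "tau": joint torques, N m; "eef_pos": TCP position; "tool_rot": TCP orientation; "ft_force": force on the tool from outside, world axes, zero at the start; "ft_torque": the same for the moment, N m; "grip_width": finger opening in m.
Only numpy, scipy, OpenCV 4.12 (cv2) and the standard library are available. Lean on these libraries where they do the work, as an engineer would, in place of code of your own. Each camera call takes 0.05 s, during which the arm holds its last target.

TASK

Take the till key (the one with the broad rectangular bow) out of the key rack, push it gently and fully home in the lock on the till's front deck, feeling for the keyhole without ever forcing it, and turn it clockwise until the hidden bolt lets go and the lid springs up. Leave the key standing in the lock, fully home, and the lid open; leave the other keys in the rack and everything else on the counter alone.

Things in the scene. Friction and masses are not known exactly. Their poses are not given: they have to be found in the camera images.
- till_key_bow (a point): middle of the till key's bow: a flat black rectangular plate, 36 mm wide (key x), 9 mm thick (key y, grip across this), 38 mm tall, lanyard slot near the top. The key (45 g) stands upright in a slot of the rack; key z points up. Below the bow: thin neck, then a 16 mm dia collar, its underside 34 mm below this point, then a 6 mm dia stem down to the tip, 56 mm below this point
- till_key_tip (a point): tip of the till key, on its axis, 22 mm below the collar's underside. The lowest 12 mm carries the flat bit: 18 mm wide (key x, 9 mm either side of the axis), 3 mm thick (key y). It fits the lock either way round (half a turn). In the rack the tip hangs 22 mm below the rack's top
- till: dark steel flip-top till, fixed, 210 mm deep (x), 330 mm wide (y), 95 mm high; origin: centre of its underside, z up, front to -x. The front 70 mm of its top is a fixed deck with the lock in the middle; the rest is the lid, hinged at the back. More than 40 N between key and till, or 25 N between hand and till, is forcing it
- lock_spot (a point): where the keyhole should be, at the lock plate's face, 97 mm up; axes as the till's. The lock was refitted by hand: the real keyhole's centre is off by up to 4 mm in x and up to 6 mm in y (not measured; feel for it). Square steel plate, 54 mm, 4 mm thick, flat; keyhole: a sharp-edged slot 20 mm long (along x), 4.6 mm wide, with a 7.4 mm square middle for the stem
- lid (a joint): lid angle, rad: 0 shut, up to 1.15 open; it springs up by itself in 2 s, away from a hand at the lock, when the bolt lets go. The key turns only with its bit right through the plate; fully home its collar sits on the plate, tip 22 mm below the face. It turns clockwise from above (drag 0.05 N m); the bolt lets go between 0.4 and 1.3 rad, stop at 1.45; turned, the key cannot be drawn out
- rack: wooden key rack, fixed, 170 mm (x) by 50 mm (y), 45 mm high, origin at the centre of its underside; three slots 23 mm (x) by 7 mm (y), 30 mm deep, in its top at x = -52, 0 and 52 mm hold the three keys, which stand with their collars on the rack's top, bows in the rack's x-z plane
- round_key_bow (a point): middle of the bow of another key in the rack, a flat round bow of 28 mm diameter; not to be taken
- slim_key_bow (a point): middle of the bow of another key in the rack, a narrow bow 14 mm wide and 30 mm tall; not to be taken
- beer_glass: empty beer glass, 72 mm dia, 125 mm tall, origin at its foot; leave alone
- jigger: steel double-cone spirit measure, 40 mm dia, 78 mm tall, origin at its foot; leave alone
- coin_tray: low wooden change tray, 100 by 150 mm, 16 mm high; leave alone
- pick_jar: ceramic toothpick jar, 48 mm dia, 75 mm tall; leave alone
- sake_bottle: green bottle, 64 mm dia, 215 mm tall; leave alone
- coasters: stack of cork coasters, 94 mm dia, 18 mm high; leave alone

How it is judged:
By the outcome, as a careful person would: the job done as asked, in the order asked, and still so for the second after the job is handed in, with the robot touching nothing.
It also fails if it takes over 64 s, if anything falls off the work surface, if the arm or the gripper's body presses on something with over 40 N, if the wrist force passes 120 N, or if a joint passes its speed limit or range.

## Working session

There is one attempt and no reset: what is moved stays moved. The work goes in short steps, Python scripts to look and compute and a tool call to move; the robot and the scene stay as the last step left them, time stands still between calls to the robot, and variables do not carry over. Pictures are saved under pics/ and viewed, and the job is handed in when it is done.

Besides the shell and the picture viewer there is one more tool, called after ">>>" as name(argument=value, ...), one argument or row to a line, values as JSON. drive_tool: Moves the arm, as the interface text tells. Its arguments: {"type":"object","properties":{"steps":{"type":"array"}},"required":["steps"]}

```bash
mkdir -p pics; ls; cat > h.py <<'E'
from workcell import bot, vision, job_done
import numpy as np, cv2
from scipy.spatial.transform import Rotation as R
def grab(n,tag):
    p,d=vision.camera(n); m=vision.camera_model(n)
    cv2.imwrite(f'pics/{tag}.png',p[:,:,::-1]); np.savez(f'pics/{tag}.npz',p=p,d=d,**{k:np.array(v) for k,v in m.items()})
def load(tag): return np.load(f'pics/{tag}.npz')
def world(f,u,v,z=None,depth=None):
    Rm=cv2.Rodrigues(f['rvec'].astype(float))[0]; t=f['tvec'].reshape(3)
    n=cv2.undistortPoints(np.array([[[u,v]]],float),f['mtx'],f['D'])[0,0]
    r=Rm.T@np.array([n[0],n[1],1]); c=-Rm.T@t
    if z is not None: return c+r*(z-c[2])/r[2]
    if depth is None: depth=f['d'][int(round(v)),int(round(u))]
    return c+r*depth
def proj(f,P): return cv2.projectPoints(np.array(P,float).reshape(-1,1,3),f['rvec'].astype(float),f['tvec'].astype(float),f['mtx'],f['D'])[0][:,0]
def crop(tag,u0,v0,u1,v1,s,out):
    p=cv2.imread(f'pics/{tag}.png')[v0:v1,u0:u1]; cv2.imwrite(f'pics/{out}.png',cv2.resize(p,None,fx=s,fy=s,interpolation=cv2.INTER_CUBIC))
def st():
    o=bot.get_obs()
    for k in ('clock','eef_pos','tool_rot','ft_force','ft_torque','grip_width','joint_pos'): print(k,np.round(o[k],4))
E
python3 - <<'E'
from h import *
st(); grab('top','t0'); grab('side','s0')
st()
E
```

```text
pics
clock 0.0
eef_pos [0.1958 0.4595 0.303 ]
tool_rot [ 8.343e-01  5.513e-01 -9.000e-04  6.000e-04]
ft_force [-1.0423 -0.4087 -0.0053]
ft_torque [-0.036   0.025  -0.0625]
grip_width 0.0852
joint_pos [1.168  0.2414 0.0037 1.3352 0.     1.5708]
clock 0.1
eef_pos [0.1958 0.4596 0.3031]
tool_rot [ 8.343e-01  5.514e-01 -8.000e-04  5.000e-04]
ft_force [-0.3189 -0.6097 -0.0454]
ft_torque [0.0168 0.0082 0.029 ]
grip_width 0.0853
joint_pos [ 1.168   0.2414  0.0039  1.3352 -0.      1.5708]
```

View pics/t0.png

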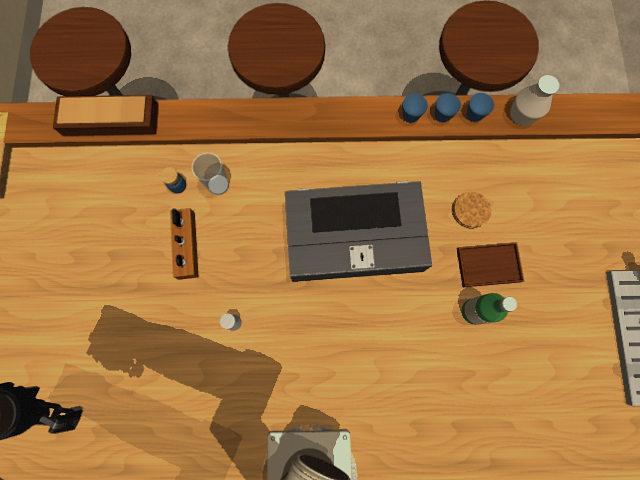

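View pics/s0.png

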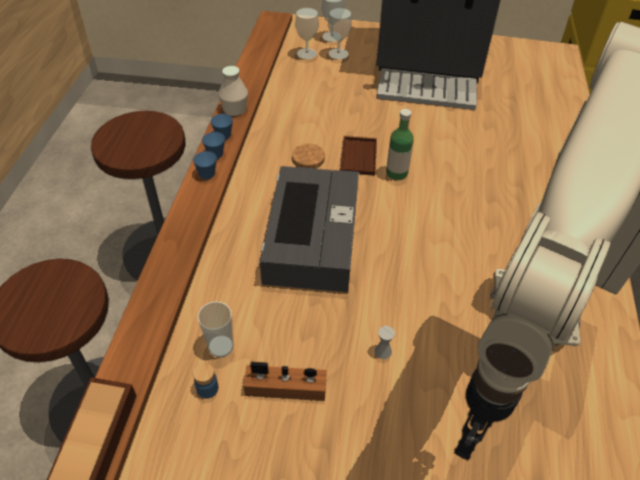

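The top view shows the rack at about (184,243), the till with its lock plate at (361,257), the jigger at (230,320), and the pick jar and glass near (174,180) and (210,172). In the side view the wide bow looks like the far-left key at (259,368). I'll enlarge both.

```bash
python3 - <<'E'
from h import *
crop('t0',150,190,240,290,6,'t0r'); crop('t0',275,170,445,290,4,'t0t'); crop('s0',230,340,340,410,7,'s0r'); crop('s0',310,185,370,245,8,'s0l')
f=load('t0'); print(-cv2.Rodrigues(f['rvec'])[0].T@f['tvec'].reshape(3))
E
```

```text
[ 0.29322759 -0.03092329  1.09982236]
```

View pics/t0r.png

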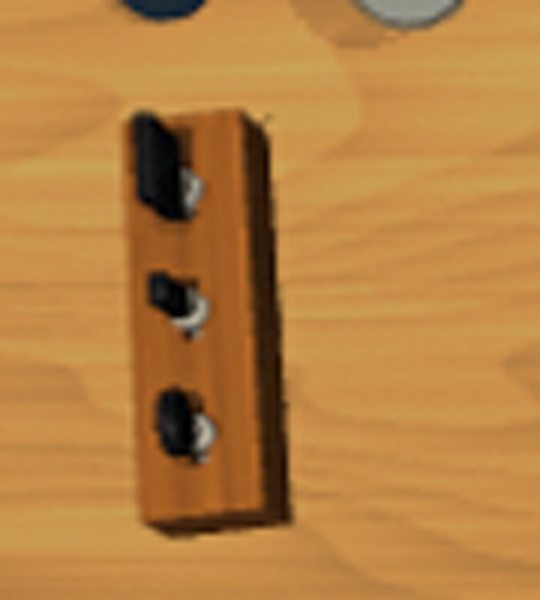

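View pics/t0t.png

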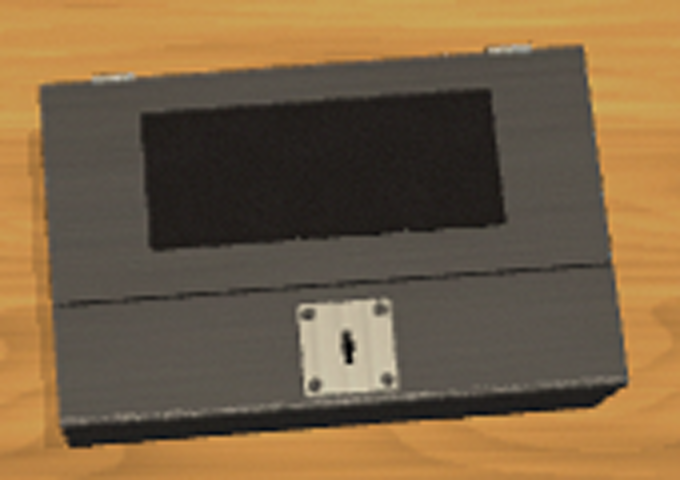

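View pics/s0r.png

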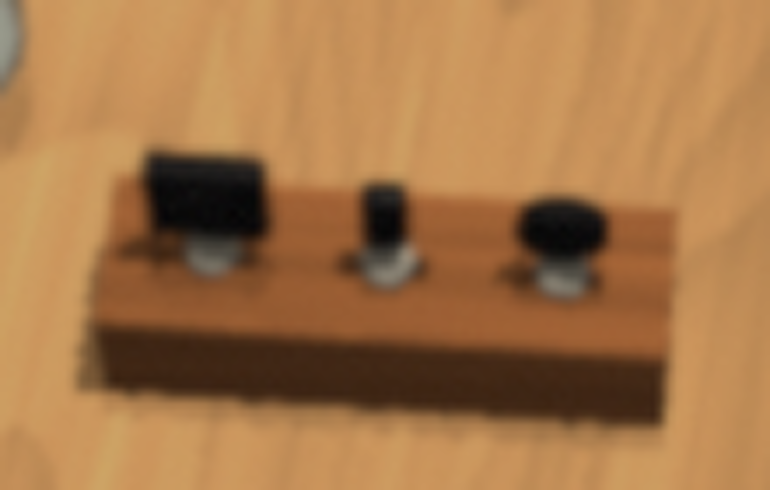

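View pics/s0l.png

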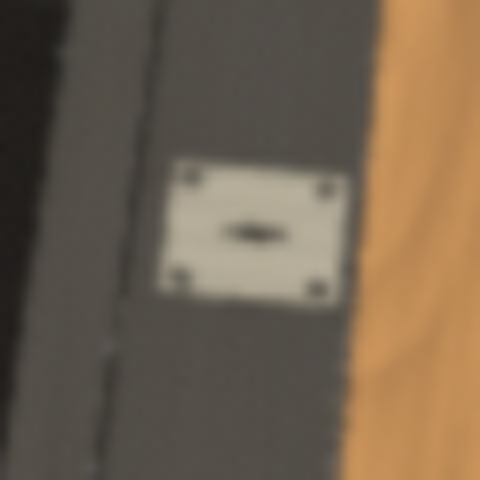

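```bash
python3 - <<'E'
from h import *
f=load('t0'); g=load('s0')
def pts(f,l,s,u0,v0,z):
    for a,b in l:
        w=world(f,u0+a/s,v0+b/s,z=z); d=world(f,u0+a/s,v0+b/s); print(np.round(w,4),'depth',np.round(d,4))
print('till');pts(f,[(40,87),(583,45),(60,423),(628,382)],4,275,170,.095)
print('plate/hole');pts(f,[(298,306),(388,298),(306,398),(398,390),(348,347)],4,275,170,.097)
print('rack');pts(f,[(127,115),(242,108),(263,512),(141,522)],6,150,190,.045)
print('bow top mid');pts(f,[(145,115),(170,208)],6,150,190,.045+.034+.019)
print('rack side');pts(g,[(117,180),(680,212),(662,355),(97,322)],7,230,340,.045)
print('bow side top corners');pts(g,[(150,155),(262,160)],7,230,340,.098)
print('plate side, hole');pts(g,[(175,158),(348,175),(340,304),(158,290),(255,232)],8,310,185,.097)
E
```

```text
till
[0.6516 0.0494 0.095 ] depth [0.6507 0.0492 0.0976]
[ 0.6733 -0.2786  0.095 ] depth [ 0.7098 -0.3024 -0.0015]
[0.4477 0.0374 0.095 ] depth [0.4477 0.0375 0.0948]
[ 0.4665 -0.2911  0.095 ] depth [ 0.4824 -0.3149  0.003 ]
plate/hole
[ 0.514  -0.1014  0.097 ] depth [ 0.5136 -0.1012  0.0992]
[ 0.518 -0.154  0.097] depth [ 0.5187 -0.1544  0.0941]
[ 0.4597 -0.1044  0.097 ] depth [ 0.4597 -0.1044  0.0971]
[ 0.4636 -0.1576  0.097 ] depth [ 0.4637 -0.1576  0.0965]
[ 0.4893 -0.1296  0.097 ] depth [ 0.4941 -0.1321  0.072 ]
rack
[0.6282 0.3387 0.045 ] depth [0.612  0.3208 0.096 ]
[0.6305 0.2907 0.045 ] depth [0.6444 0.304  0.0015]
[0.4599 0.2737 0.045 ] depth [0.462  0.2777 0.0314]
[0.4565 0.3229 0.045 ] depth [0.458  0.326  0.0357]
bow top mid
[0.6113 0.313  0.098 ] depth [0.6111 0.3128 0.0985]
[0.5729 0.3009 0.098 ] depth [0.5798 0.3091 0.0732]
rack side
[0.6288 0.2951 0.045 ] depth [0.6281 0.297  0.0485]
[0.4603 0.2764 0.045 ] depth [0.4631 0.2517 0.0007]
[0.4582 0.3242 0.045 ] depth [0.4605 0.3043 0.0065]
[0.6234 0.3424 0.045 ] depth [0.6248 0.3392 0.0386]
bow side top corners
[0.6103 0.3142 0.098 ] depth [0.6104 0.3138 0.0973]
[0.5782 0.3101 0.098 ] depth [0.5791 0.3071 0.0926]
plate side, hole
[ 0.5172 -0.155   0.097 ] depth [ 0.5174 -0.1567  0.0953]
[ 0.4632 -0.1573  0.097 ] depth [ 0.4634 -0.1594  0.0948]
[ 0.4587 -0.1026  0.097 ] depth [ 0.4588 -0.1049  0.0945]
[ 0.5139 -0.0985  0.097 ] depth [ 0.5143 -0.1021  0.0931]
[ 0.4883 -0.1279  0.097 ] depth [ 0.4891 -0.1363  0.0882]
```

```bash
cat >> h.py <<'E'
def Rt(yaw): # tool x at world yaw deg, z down
    a=np.radians(yaw); x=np.array([np.cos(a),np.sin(a),0]); z=np.array([0,0,-1.]); return np.stack([x,np.cross(z,x),z],1)
def tyaw():
    x=R.from_quat(bot.get_obs()['tool_rot']).as_matrix()[:,0]; return np.degrees(np.arctan2(x[1],x[0]))
def plan(p,yaw,n,g):
    o=bot.get_obs(); P=np.array(o['eef_pos']); Q=R.from_quat(o['tool_rot'])
    T=R.from_matrix(Rt(yaw)); rv=(Q.inv()*T).as_rotvec(); d=(np.array(p)-P)/n; rows=[]
    for i in range(n):
        q=Q*R.from_rotvec(rv*i/n); s=q.inv().apply(d); rows.append(list(np.round(s,4))+list(np.round(np.degrees(rv)/n,2))+[g])
    print('plan d',np.round(np.array(p)-P,4),'rv',np.round(np.degrees(rv),2))
    print(','.join('%g'%v for r in rows for v in r))
E
python3 - <<'E'
from h import *
f=load('t0')
print('glass',world(f,216,185,z=0),world(f,208,167,z=.125)); print('jar',world(f,172,176,z=.075)); print('jig',world(f,230,320,z=.078))
plan([.5,.33,.28],95.5,8,-1)
plan([.5,.33,.28],95.5,12,-1)
E
```

```text
glass [0.7073452  0.23957085 0.        ] [0.70570528 0.22950435 0.125     ]
jar [0.70458202 0.33131048 0.075     ]
jig [0.34999026 0.17621592 0.078     ]
plan d [ 0.3042 -0.1296 -0.0231] rv [ -0.03   0.11 -28.58]
0,0.0413,0.0029,-0,0.01,-3.57,-1,-0.0026,0.0412,0.0029,-0,0.01,-3.57,-1,-0.0051,0.041,0.0029,-0,0.01,-3.57,-1,-0.0077,0.0406,0.0029,-0,0.01,-3.57,-1,-0.0102,0.04,0.0029,-0,0.01,-3.57,-1,-0.0127,0.0393,0.0029,-0,0.01,-3.57,-1,-0.0151,0.0385,0.0029,-0,0.01,-3.57,-1,-0.0175,0.0375,0.0029,-0,0.01,-3.57,-1
plan d [ 0.3042 -0.1296 -0.0231] rv [ -0.03   0.11 -28.58]
0,0.0276,0.0019,-0,0.01,-2.38,-1,-0.0011,0.0275,0.0019,-0,0.01,-2.38,-1,-0.0023,0.0275,0.0019,-0,0.01,-2.38,-1,-0.0034,0.0273,0.0019,-0,0.01,-2.38,-1,-0.0046,0.0272,0.0019,-0,0.01,-2.38,-1,-0.0057,0.027,0.0019,-0,0.01,-2.38,-1,-0.0068,0.0267,0.0019,-0,0.01,-2.38,-1,-0.0079,0.0264,0.0019,-0,0.01,-2.38,-1,-0.009,0.026,0.0019,-0,0.01,-2.38,-1,-0.0101,0.0256,0.0019,-0,0.01,-2.38,-1,-0.0111,0.0252,0.0019,-0,0.01,-2.38,-1,-0.0122,0.0247,0.0019,-0,0.01,-2.38,-1
```

>>> drive_tool(
  steps=[0,0.041,0.003,0,0,-3.57,-1,-0.0026,0.041,0.003,0,0,-3.57,-1,-0.005,0.041,0.003,0,0,-3.57,-1,-0.0077,0.0405,0.003,0,0,-3.57,-1,-0.01,0.04,0.003,0,0,-3.57,-1,-0.0127,0.039,0.003,0,0,-3.57,-1,-0.015,0.0385,0.003,0,0,-3.57,-1,-0.0175,0.0375,0.003,0,0,-3.57,-1],
)

```text
clock: 0.77
eef_pos: [0.5007, 0.3297, 0.2792]
tool_rot: [0.671, 0.741, -0.0, -0.0]
ft_force: [-0.3, 0.4, 0.6]
grip_width: 0.0854
```

>>> drive_tool(
  steps=[0,0,0,0,0,0,-1],
)

```text
clock: 0.85
eef_pos: [0.5049, 0.327, 0.2775]
tool_rot: [0.675, 0.738, -0.001, 0.001]
ft_force: [-1.0, 0.5, 0.1]
grip_width: 0.0852
```

```bash
python3 - <<'E'
from h import *
st(); grab('wrist','w1'); print(tyaw())
E
```

```text
clock 0.85
eef_pos [0.5049 0.327  0.2775]
tool_rot [ 6.747e-01  7.381e-01 -7.000e-04  1.300e-03]
ft_force [-0.9964  0.5418  0.0503]
ft_torque [-0.0267 -0.0045 -0.0169]
grip_width 0.0852
joint_pos [ 0.5758  0.4562  0.2463  1.3616 -0.0029  0.4862]
95.13961676811805
```

View pics/w1.png

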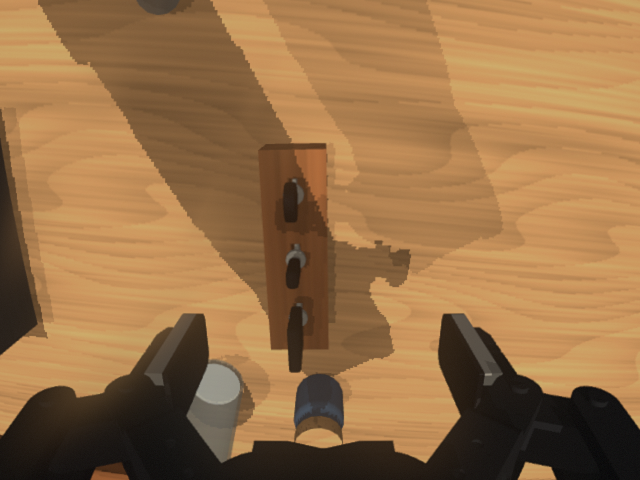

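The wrist view shows the rack upright in the frame. The till key is at about (296,338), closest to the fingers, and the slim and round keys are at (293,270) and (291,200).

```bash
python3 - <<'E'
from h import *
crop('w1',245,130,345,385,3,'w1c')
E
```

```text
(no output)
```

View pics/w1c.png

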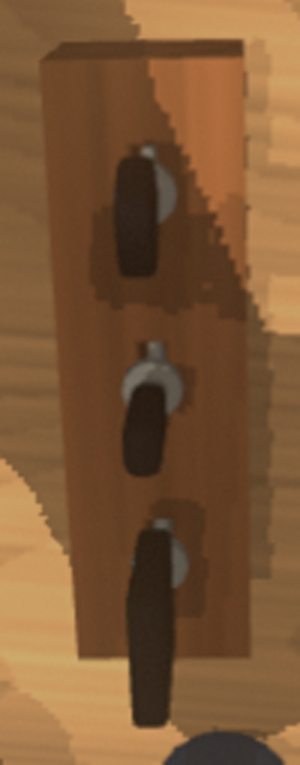

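```bash
cat >> h.py <<'E'
def cloud(f,u0,v0,u1,v1):
    vv,uu=np.mgrid[v0:v1,u0:u1]; d=f['d'][v0:v1,u0:u1].ravel()
    n=cv2.undistortPoints(np.stack([uu.ravel(),vv.ravel()],1).astype(float)[:,None],f['mtx'],f['D'])[:,0]
    Rm=cv2.Rodrigues(f['rvec'])[0]; X=np.c_[n,np.ones(len(n))]*d[:,None]
    return (X-f['tvec'].reshape(3))@Rm, uu.ravel(), vv.ravel()
E
python3 - <<'E'
from h import *
f=load('w1')
for nm,box in (('till',(280,300,315,378)),('slim',(280,240,310,292)),('round',(275,175,310,225))):
    X,u,v=cloud(f,*box)
    for lo,hi in ((.065,.12),(.09,.12)):
        m=(X[:,2]>lo)&(X[:,2]<hi); Y=X[m]
        c=Y[:,:2].mean(0); w,V=np.linalg.eigh(np.cov((Y[:,:2]-c).T)); a=V[:,1]*np.sign(V[0,1])
        s=(Y[:,:2]-c)@a; t=(Y[:,:2]-c)@np.array([-a[1],a[0]])
        print(nm,m.sum(),np.round(c,4),'yaw',np.degrees(np.arctan2(a[1],a[0])).round(2),'ext',s.min().round(4),s.max().round(4),t.min().round(4),t.max().round(4),'mid',np.round(c+a*(s.min()+s.max())/2,4),'zmax',Y[:,2].max().round(4))
print('rack corners',[np.round(world(f,245+a/3,130+b/3,z=.045),4) for a,b in ((40,62),(244,55),(78,657),(250,656))])
X,u,v=cloud(f,262,150,326,345); m=abs(X[:,2]-.045)<.004; print(np.median(X[m],0))
E
```

```text
till 916 [0.5851 0.3169] yaw 7.2 ext -0.0131 0.024 -0.0055 0.0042 mid [0.5905 0.3176] zmax 0.1002
till 627 [0.5881 0.3168] yaw 6.17 ext -0.0156 0.021 -0.0049 0.0043 mid [0.5908 0.3171] zmax 0.1002
slim 387 [0.5361 0.3117] yaw 8.63 ext -0.0047 0.0093 -0.0053 0.0041 mid [0.5384 0.312 ] zmax 0.0912
slim 36 [0.5387 0.3113] yaw 6.82 ext -0.0057 0.0042 -0.0027 0.003 mid [0.538  0.3113] zmax 0.0912
round 538 [0.4848 0.3064] yaw 7.03 ext -0.0114 0.0144 -0.0048 0.0035 mid [0.4863 0.3066] zmax 0.0891<stdin>:7: RuntimeWarning: Mean of empty slice.
  ret = um.true_divide(
  avg = a.mean(axis, **keepdims_kw)
<stdin>:7: RuntimeWarning: Degrees of freedom <= 0 for slice
  c *= np.true_divide(1, fact)
  c *= np.true_divide(1, fact)
Traceback (most recent call last):
ValueError: zero-size array to reduction operation minimum which has no identity
```

```bash
python3 - <<'E'
from h import *
st(); grab('wrist','w2'); print(tyaw())
f=load('w2')
for nm,box in (('till',(270,290,325,385)),):
    X,u,v=cloud(f,*box)
    for lo,hi in ((.065,.12),(.09,.12)):
        m=(X[:,2]>lo)&(X[:,2]<hi)&(np.hypot(X[:,0]-.593,X[:,1]-.314)<.03); Y=X[m]
        c=Y[:,:2].mean(0); w,V=np.linalg.eigh(np.cov((Y[:,:2]-c).T)); a=V[:,1]*np.sign(V[0,1])
        s=(Y[:,:2]-c)@a; t=(Y[:,:2]-c)@np.array([-a[1],a[0]])
        print(nm,m.sum(),np.round(c,4),'yaw',np.degrees(np.arctan2(a[1],a[0])).round(2),'ext',s.min().round(4),s.max().round(4),t.min().round(4),t.max().round(4),'mid',np.round(c+a*(s.min()+s.max())/2,4),'zmax',Y[:,2].max().round(4))
plan([.593,.3145,.215],95.5,6,-1)
E
```

```text
clock 0.9
eef_pos [0.5021 0.3285 0.2779]
tool_rot [ 6.747e-01  7.381e-01 -1.200e-03 -1.000e-04]
ft_force [-1.1542 -0.0559  0.0501]
ft_torque [-0.0122  0.052  -0.0167]
grip_width 0.0854
joint_pos [ 5.7950e-01  4.5400e-01  2.4370e-01  1.3629e+00 -4.0000e-04  4.8980e-01]
95.25790788076819
till 919 [0.5866 0.3167] yaw 7.31 ext -0.013 0.0239 -0.0058 0.0041 mid [0.592  0.3174] zmax 0.1005
till 610 [0.5894 0.3164] yaw 5.86 ext -0.0157 0.0211 -0.0048 0.0044 mid [0.5921 0.3167] zmax 0.1005
plan d [ 0.0927 -0.015  -0.0633] rv [-0.14  0.06 -0.24]
-0.0039,0.0152,0.0105,-0.02,0.01,-0.04,-1,-0.0039,0.0152,0.0105,-0.02,0.01,-0.04,-1,-0.0039,0.0152,0.0105,-0.02,0.01,-0.04,-1,-0.0039,0.0152,0.0105,-0.02,0.01,-0.04,-1,-0.004,0.0151,0.0105,-0.02,0.01,-0.04,-1,-0.004,0.0151,0.0106,-0.02,0.01,-0.04,-1
```

>>> drive_tool(
  steps=[-0.004,0.015,0.0105,0,0,0,-1,-0.004,0.015,0.0105,0,0,0,-1,-0.004,0.015,0.0105,0,0,0,-1,-0.004,0.015,0.0105,0,0,0,-1,-0.004,0.015,0.0105,0,0,0,-1,-0.004,0.015,0.0105,0,0,0,-1,0,0,0,0,0,0,-1,0,0,0,0,0,0,-1],
)

```text
clock: 1.62
eef_pos: [0.5898, 0.3162, 0.2158]
tool_rot: [0.672, 0.74, -0.001, -0.001]
ft_force: [-0.0, 0.6, 0.8]
grip_width: 0.0853
```

```bash
python3 - <<'E'
from h import *
st(); grab('wrist','w3'); grab('side','s3');print(tyaw())
crop('s3',200,280,360,440,5,'s3c')
E
```

```text
clock 1.6167
eef_pos [0.5898 0.3162 0.2158]
tool_rot [ 6.722e-01  7.404e-01 -1.300e-03 -7.000e-04]
ft_force [-0.04    0.591   0.7647]
ft_torque [ 0.0234 -0.035   0.0468]
grip_width 0.0853
joint_pos [4.9200e-01 6.2750e-01 3.7010e-01 1.3164e+00 5.0000e-04 3.9560e-01]
95.56424858143521
```

View pics/w3.png

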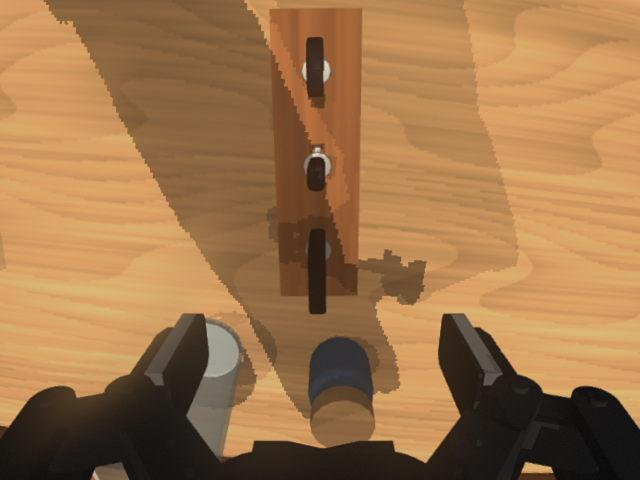

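View pics/s3.png

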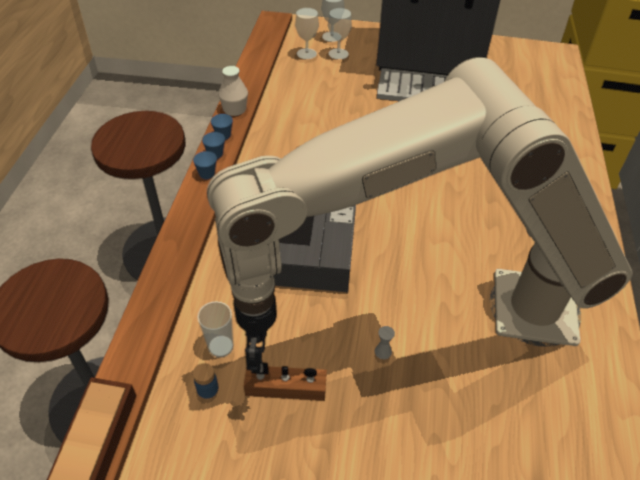

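```bash
python3 - <<'E'
from h import *
f=load('w3')
P=bot.get_obs()['eef_pos']; print(proj(f,[[P[0],P[1],.098],[P[0],P[1],.079]]))
X,u,v=cloud(f,295,225,340,318)
m=(X[:,2]>.09)&(X[:,2]<.115); Y=X[m]; c=Y[:,:2].mean(0); w,V=np.linalg.eigh(np.cov((Y[:,:2]-c).T)); a=V[:,1]*np.sign(V[0,1])
s=(Y[:,:2]-c)@a; t=(Y[:,:2]-c)@np.array([-a[1],a[0]])
print(m.sum(),c,np.degrees(np.arctan2(a[1],a[0])),s.min(),s.max(),t.min(),t.max(),'mid',np.round(c+a*(s.min()+s.max())/2,4),'zmax',Y[:,2].max().round(4))
X,u,v=cloud(f,280,10,350,290); m=abs(X[:,2]-.045)<.006; print(np.median(X[m],0), m.sum())
print([np.round(world(f,a,b,z=.045),4) for a,b in ((270,10),(362,10),(282,296),(358,296))])
E
```

```text
[[320.33603964 274.2779437 ]
 [320.53590042 260.2935751 ]]
1233 [0.5920546  0.31516843] 6.527925522171383 -0.016210052463428076 0.01991770573640281 -0.004651592199430999 0.004468670533266941 mid [0.5939 0.3154] zmax 0.1019
[0.53106071 0.30645305 0.04672415] 16385
[array([0.4614, 0.2765, 0.045 ]), array([0.4567, 0.3261, 0.045 ]), array([0.631 , 0.2949, 0.045 ]), array([0.6261, 0.3447, 0.045 ])]
```

```bash
python3 - <<'E'
from h import *
plan([.594,.3152,.137],96,6,-1)
E
```

```text
plan d [ 0.0041 -0.0014 -0.0805] rv [-0.02 -0.02 -0.44]
-0.0003,0.0007,0.0134,-0,-0,-0.07,-1,-0.0003,0.0007,0.0134,-0,-0,-0.07,-1,-0.0003,0.0007,0.0134,-0,-0,-0.07,-1,-0.0003,0.0007,0.0134,-0,-0,-0.07,-1,-0.0003,0.0007,0.0134,-0,-0,-0.07,-1,-0.0003,0.0007,0.0134,-0,-0,-0.07,-1
```

>>> drive_tool(
  steps=[-0.0003,0.0007,0.0134,0,0,-0.07,-1,-0.0003,0.0007,0.0134,0,0,-0.07,-1,-0.0003,0.0007,0.0134,0,0,-0.07,-1,-0.0003,0.0007,0.0134,0,0,-0.07,-1,-0.0003,0.0007,0.0134,0,0,-0.07,-1,-0.0003,0.0007,0.0134,0,0,-0.07,-1,0,0,0,0,0,0,-1,0,0,0,0,0,0,-1],
)

```text
clock: 2.38
eef_pos: [0.5944, 0.3148, 0.1369]
tool_rot: [0.669, 0.743, -0.0, -0.0]
ft_force: [0.1, 0.2, -0.9]
grip_width: 0.0856
```

```bash
python3 - <<'E'
from h import *
st(); grab('wrist','w4'); print(tyaw())
E
```

```text
clock 2.3833
eef_pos [0.5944 0.3148 0.1369]
tool_rot [ 6.694e-01  7.429e-01 -4.000e-04 -2.000e-04]
ft_force [ 0.1354  0.1513 -0.8591]
ft_torque [-0.0075  0.0642 -0.0444]
grip_width 0.0856
joint_pos [4.8700e-01 6.8630e-01 2.6410e-01 1.1495e+00 2.0000e-04 3.8290e-01]
95.95524645568989
```

View pics/w4.png

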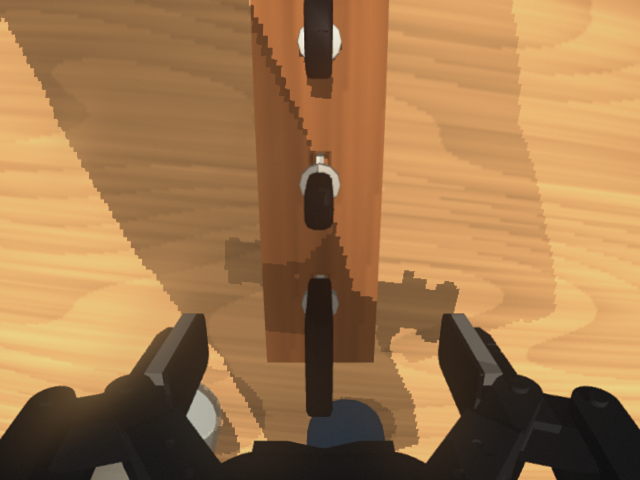

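The key sits between the fingers at (319,345), parallel to the pads. Closing the gripper.

>>> drive_tool(
  steps=[0,0,0,0,0,0,1,0,0,0,0,0,0,1,0,0,0,0,0,0,1,0,0,0,0,0,0,1,0,0,0,0,0,0,1,0,0,0,0,0,0,1,0,0,0,0,0,0,1,0,0,0,0,0,0,1],
)

```text
clock: 3.1
eef_pos: [0.5955, 0.3142, 0.1366]
tool_rot: [0.67, 0.743, -0.0, 0.0]
ft_force: [0.0, -0.4, 0.6]
grip_width: 0.008
```

>>> drive_tool(
  steps=[0,0,0,0,0,0,1,0,0,0,0,0,0,1,0,0,0,0,0,0,1,0,0,0,0,0,0,1],
)

```text
clock: 3.43
eef_pos: [0.5955, 0.3142, 0.1366]
tool_rot: [0.67, 0.743, -0.0, 0.0]
ft_force: [0.3, -1.3, 2.1]
grip_width: 0.0081
```

```bash
python3 - <<'E'
from h import *
st(); grab('wrist','w5'); print(tyaw())
E
```

```text
clock 3.4333
eef_pos [0.5955 0.3142 0.1366]
tool_rot [ 6.698e-01  7.425e-01 -0.000e+00  1.000e-04]
ft_force [ 0.2652 -1.2651  2.0725]
ft_torque [-0.2088  0.028  -0.0294]
grip_width 0.0081
joint_pos [ 4.8550e-01  6.8740e-01  2.6520e-01  1.1486e+00 -2.0000e-04  3.8260e-01]
95.89456157571853
```

View pics/w5.png

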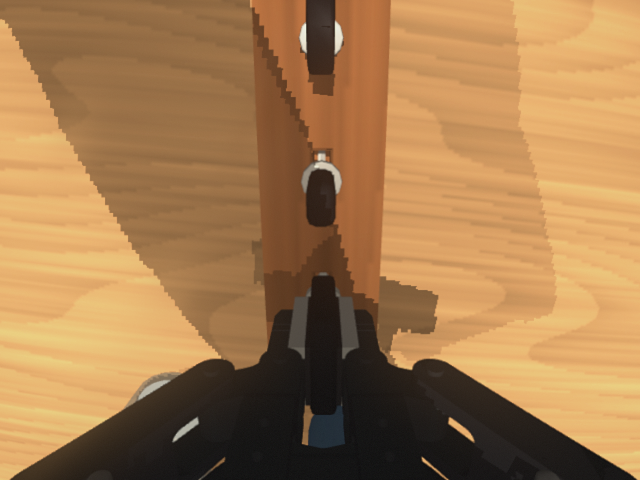

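>>> drive_tool(
  steps=[0,0,-0.004,0,0,0,1,0,0,-0.01,0,0,0,1,0,0,-0.015,0,0,0,1,0,0,-0.02,0,0,0,1,0,0,-0.02,0,0,0,1,0,0,-0.02,0,0,0,1,0,0,-0.015,0,0,0,1,0,0,0,0,0,0,1],
)

```text
clock: 4.15
eef_pos: [0.597, 0.3153, 0.2459]
tool_rot: [0.67, 0.743, 0.004, 0.001]
ft_force: [1.3, -0.4, -0.5]
grip_width: 0.0085
```

```bash
python3 - <<'E'
from h import *
st(); grab('wrist','w6'); print(tyaw())
plan([.48,-.11,.28],93.3,14,1)
E
```

```text
clock 4.15
eef_pos [0.597  0.3153 0.2459]
tool_rot [0.6697 0.7426 0.004  0.0014]
ft_force [ 1.326  -0.4285 -0.4983]
ft_torque [ 0.0195 -0.0798 -0.0251]
grip_width 0.0085
joint_pos [4.8580e-01 6.1890e-01 4.3330e-01 1.3767e+00 2.0000e-04 3.8260e-01]
95.90933711776542
plan d [-0.1165 -0.425   0.0365] rv [ 0.29 -0.14  2.61]
-0.0293,-0.0114,-0.0027,0.02,-0.01,0.19,1,-0.0294,-0.0113,-0.0027,0.02,-0.01,0.19,1,-0.0294,-0.0112,-0.0027,0.02,-0.01,0.19,1,-0.0294,-0.0111,-0.0027,0.02,-0.01,0.19,1,-0.0295,-0.011,-0.0027,0.02,-0.01,0.19,1,-0.0295,-0.0109,-0.0027,0.02,-0.01,0.19,1,-0.0296,-0.0108,-0.0027,0.02,-0.01,0.19,1,-0.0296,-0.0107,-0.0027,0.02,-0.01,0.19,1,-0.0296,-0.0106,-0.0027,0.02,-0.01,0.19,1,-0.0297,-0.0105,-0.0027,0.02,-0.01,0.19,1,-0.0297,-0.0104,-0.0026,0.02,-0.01,0.19,1,-0.0297,-0.0103,-0.0026,0.02,-0.01,0.19,1,-0.0298,-0.0102,-0.0026,0.02,-0.01,0.19,1,-0.0298,-0.0101,-0.0026,0.02,-0.01,0.19,1
```

View pics/w6.png

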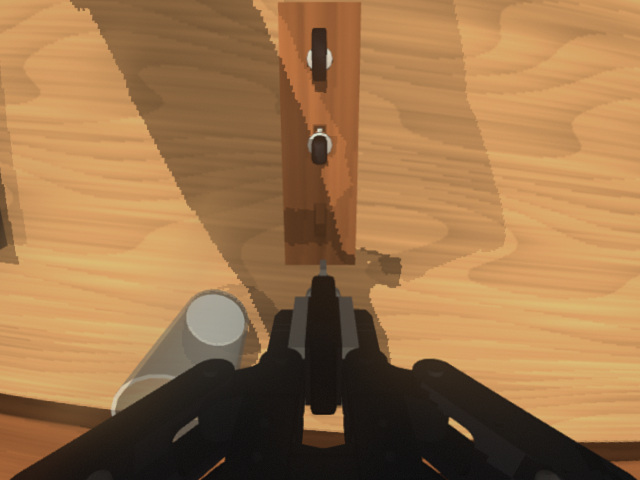

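>>> drive_tool(
  steps=[-0.03,-0.004,-0.002,0,0,0.19,1,-0.03,-0.004,-0.002,0,0,0.19,1,-0.03,-0.004,-0.002,0,0,0.19,1,-0.03,-0.004,-0.002,0,0,0.19,1,-0.03,-0.004,-0.002,0,0,0.19,1,-0.03,-0.004,-0.002,0,0,0.19,1,-0.03,-0.004,-0.002,0,0,0.19,1,-0.03,-0.004,-0.002,0,0,0.19,1],
)

```text
clock: 4.87
eef_pos: [0.5845, 0.071, 0.2551]
tool_rot: [0.68, 0.734, -0.001, -0.001]
ft_force: [0.4, -0.4, -0.7]
grip_width: 0.008
```

>>> drive_tool(
  steps=[-0.03,-0.004,-0.002,0,0,0.19,1,-0.03,-0.004,-0.002,0,0,0.19,1,-0.03,-0.004,-0.002,0,0,0.19,1,-0.03,-0.004,-0.002,0,0,0.19,1,-0.03,-0.004,-0.002,0,0,0.19,1,-0.03,-0.004,-0.002,0,0,0.19,1,0,0,0,0,0,0,1,0,0,0,0,0,0,1],
)

```text
clock: 5.53
eef_pos: [0.5731, -0.1104, 0.2672]
tool_rot: [0.688, 0.726, -0.0, -0.001]
ft_force: [-0.1, 1.1, -1.0]
grip_width: 0.0084
```

>>> drive_tool(
  steps=[0,0,0,0,0,0,1,0,0,0,0,0,0,1],
)

```text
clock: 5.7
eef_pos: [0.5736, -0.1078, 0.2677]
tool_rot: [0.686, 0.727, -0.0, -0.001]
ft_force: [0.3, 0.4, -0.0]
grip_width: 0.0084
```

```bash
python3 - <<'E'
from h import *
st(); grab('wrist','w7'); print(tyaw())
E
```

```text
clock 5.7
eef_pos [ 0.5736 -0.1078  0.2677]
tool_rot [ 6.864e-01  7.272e-01 -3.000e-04 -8.000e-04]
ft_force [ 0.3026  0.3828 -0.0433]
ft_torque [ 0.0349  0.0233 -0.0072]
grip_width 0.0084
joint_pos [-1.8590e-01  4.2460e-01  1.7160e-01  1.3194e+00  4.0000e-04 -2.4370e-01]
93.33928187390585
```

View pics/w7.png

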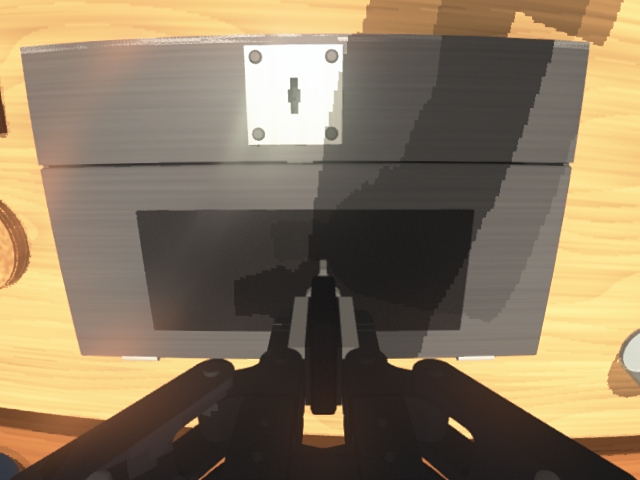

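```bash
python3 - <<'E'
from h import *
crop('w7',235,35,355,155,6,'w7c')
f=load('w7')
g=cv2.cvtColor(f['p'],cv2.COLOR_RGB2GRAY)
vv,uu=np.mgrid[70:122,275:314]; m=g[70:122,275:314]<130
print(m.sum(),uu[m].min(),uu[m].max(),vv[m].min(),vv[m].max())
W=np.array([world(f,a,b,z=.097) for a,b in zip(uu[m],vv[m])])[:,:2]; c=W.mean(0)
w,V=np.linalg.eigh(np.cov((W-c).T)); a=V[:,1]*np.sign(V[0,1]); s=(W-c)@a; t=(W-c)@np.array([-a[1],a[0]])
print('hole',c,'mid',c+a*(s.min()+s.max())/2,np.degrees(np.arctan2(a[1],a[0])),s.min(),s.max(),t.min(),t.max())
Z,_,_=cloud(f,250,50,285,140); print('plate z',np.median(Z[:,2]))
P=[world(f,u,v,z=.097) for u,v in ((244,45),(343,45),(249,144),(342,144))]; print(np.round(P,4),np.mean(P,0))
P=[world(f,u,v,z=.095) for u,v in ((21,47),(588,44),(81,355),(537,355))]; print('till',np.round(P,4))
E
```

```text
48 289 296 78 94
hole [ 0.4812152  -0.12847002] mid [ 0.48317229 -0.1291326 ] -18.7037602214681 -0.0026951619741381726 0.006827586096559446 -0.0017978228721542368 0.001765737834407445
plate z 0.09804064747219872
[[ 0.4629 -0.1562  0.097 ]
 [ 0.46   -0.1019  0.097 ]
 [ 0.517  -0.1527  0.097 ]
 [ 0.5139 -0.0986  0.097 ]] [ 0.48842835 -0.12735436  0.097     ]
till [[ 0.4655 -0.2896  0.095 ]
 [ 0.446   0.0393  0.095 ]
 [ 0.6729 -0.2767  0.095 ]
 [ 0.6526  0.0533  0.095 ]]
```

View pics/w7c.png

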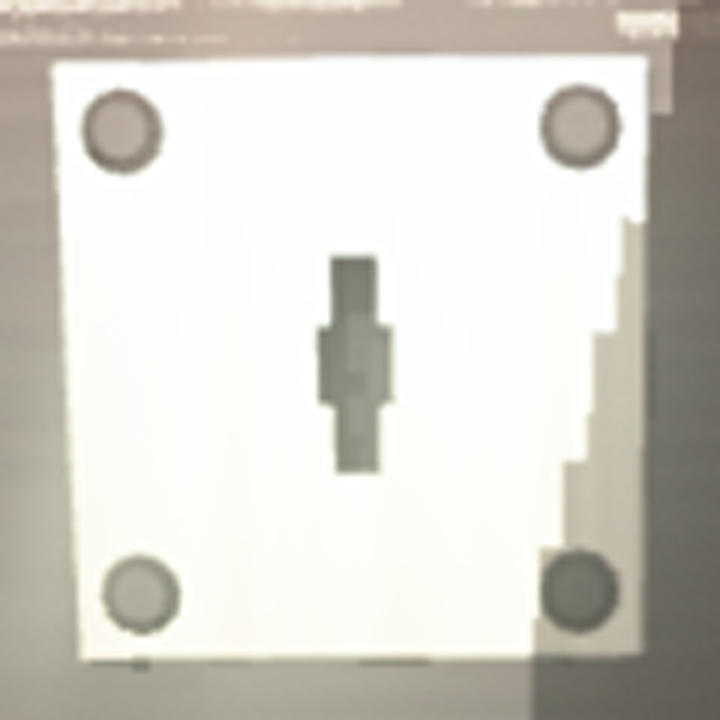

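```bash
cat >> h.py <<'E'
def bow(tag,P,Q):
    f=load(tag); X,u,v=cloud(f,300,255,350,420); T=(X-P)@R.from_quat(Q).as_matrix()
    m=(T[:,2]>.02)&(T[:,2]<.12)&(abs(T[:,0])<.0052)
    for lo,hi in ((.025,.036),(.036,.045),(.045,.06),(.06,.08),(.08,.12)):
        k=m&(T[:,2]>lo)&(T[:,2]<hi)
        if k.sum()>3: print(lo,hi,k.sum(),'tool y',T[k,1].min().round(4),T[k,1].max().round(4),'x',T[k,0].min().round(4),T[k,0].max().round(4),'px v',v[k].min(),v[k].max())
    return T,u,v,m
E
python3 - <<'E'
from h import *
f=load('w7'); o=bot.get_obs(); 
T,u,v,m=bow('w7',o['eef_pos'],o['tool_rot'])
for vv in range(256,420,8):
    k=(v==vv)&(u==322); print(vv,np.round(T[k],4))
h=world(f,293.75,95.25,z=.097); print('hole',h, 'depth z', [world(f,a,b).round(4) for a,b in ((294,95),(294,82),(294,108))])
crop('w7',280,240,365,430,4,'w7k')
print('cam pos tool',(-cv2.Rodrigues(f['rvec'])[0].T@f['tvec'].reshape(3)-o['eef_pos'])@R.from_quat(o['tool_rot']).as_matrix())
E
```

```text
0.025 0.036 580 tool y -0.0147 0.0096 x -0.0052 -0.0026 px v 344 419
0.036 0.045 2663 tool y -0.0199 0.0168 x -0.0052 0.0052 px v 312 414
0.045 0.06 623 tool y -0.02 -0.0118 x -0.0052 0.0052 px v 289 331
0.06 0.08 419 tool y -0.0198 -0.0123 x -0.0052 0.0052 px v 275 307
0.08 0.12 132 tool y -0.011 -0.0031 x -0.0051 0.0038 px v 260 295
256 [[0.0008 0.0105 0.1706]]
264 [[ 0.0009 -0.0099  0.1076]]
272 [[ 0.0009 -0.0084  0.1016]]
280 [[ 0.001  -0.019   0.0697]]
288 [[ 0.001  -0.0192  0.0625]]
296 [[ 0.001  -0.0186  0.0573]]
304 [[ 0.001  -0.0193  0.0501]]
312 [[ 0.001  -0.0186  0.046 ]]
320 [[ 0.001  -0.0182  0.0415]]
328 [[ 0.001  -0.0175  0.0381]]
336 [[ 0.001  -0.0152  0.0372]]
344 [[ 0.001  -0.0121  0.0376]]
352 [[ 0.001  -0.0092  0.0376]]
360 [[ 0.001  -0.0067  0.0369]]
368 [[ 0.001  -0.0029  0.038 ]]
376 [[0.001  0.     0.0378]]
384 [[0.001  0.003  0.0376]]
392 [[0.001  0.0059 0.0373]]
400 [[0.001  0.0089 0.0369]]
408 [[0.001  0.0132 0.038 ]]
416 [[0.0007 0.2266 0.2671]]
hole [ 0.48829805 -0.12771675  0.097     ] depth z [array([ 0.4879, -0.1291,  0.0742]), array([ 0.4802, -0.1295,  0.0734]), array([ 0.4957, -0.1288,  0.074 ])]
cam pos tool [ 0.00121517 -0.08321727 -0.07080721]
```

View pics/w7k.png

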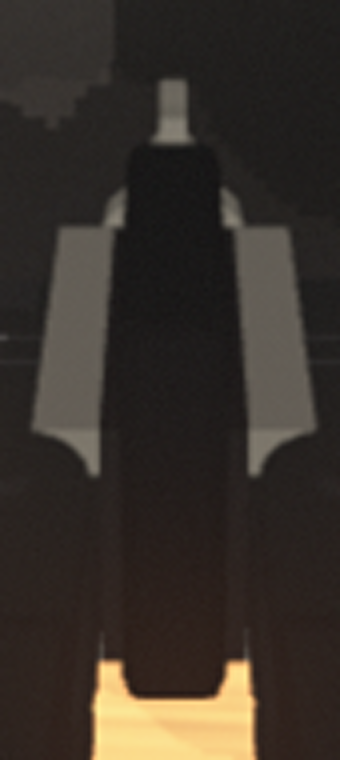

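```bash
python3 - <<'E'
from h import *
f=load('w7'); o=bot.get_obs(); M=R.from_quat(o['tool_rot']).as_matrix()
h=world(f,293.75,95.25,z=.097); ht=(h-o['eef_pos'])@M; print('hole tool',ht)
for u,z in ((323.6,.0378),(323,.1)):
    pass
# key centre x: bow top edges px
for (a,b,r) in ((124,226,690),(128,219,160),(158,188,120)):
    vv=(r+.5)/4-.5+240
    for e in (a,b):
        uu=(e+.5)/4-.5+280; 
        d=f['d'][int(round(vv)),int((280+(a+b)/8))]; print(r,((world(f,uu,vv,depth=d)-o['eef_pos'])@M).round(4))
plan([.4898,-.129,.2195],93.3,8,1)
E
```

```text
hole tool [-0.01516799 -0.08626221  0.17098391]
690 [-0.0028  0.0148  0.0379]
690 [0.0057 0.0147 0.0379]
160 [-0.0029 -0.0194  0.0692]
160 [ 0.0056 -0.0194  0.0692]
120 [-0.0004 -0.0093  0.1023]
120 [ 0.003  -0.0093  0.1023]
plan d [-0.0839 -0.0214 -0.0484] rv [-0.06 -0.03  0.04]
-0.0021,-0.0106,0.0061,-0.01,-0,0,1,-0.0021,-0.0106,0.0061,-0.01,-0,0,1,-0.0021,-0.0106,0.0061,-0.01,-0,0,1,-0.0021,-0.0106,0.0061,-0.01,-0,0,1,-0.0021,-0.0106,0.0061,-0.01,-0,0,1,-0.0021,-0.0106,0.0061,-0.01,-0,0,1,-0.0021,-0.0106,0.0061,-0.01,-0,0,1,-0.0021,-0.0106,0.0061,-0.01,-0,0,1
```

>>> drive_tool(
  steps=[-0.0021,-0.0106,0.006,0,0,0,1,-0.0021,-0.0106,0.006,0,0,0,1,-0.0021,-0.0106,0.006,0,0,0,1,-0.0021,-0.0106,0.006,0,0,0,1,-0.0021,-0.0106,0.006,0,0,0,1,-0.0021,-0.0106,0.006,0,0,0,1,-0.0021,-0.0106,0.006,0,0,0,1,-0.0021,-0.0106,0.006,0,0,0,1],
)

```text
clock: 6.42
eef_pos: [0.4898, -0.1292, 0.2202]
tool_rot: [0.686, 0.728, 0.0, -0.0]
ft_force: [0.2, -0.6, -0.3]
grip_width: 0.0087
```

>>> drive_tool(
  steps=[0,0,0,0,0,0,1,0,0,0,0,0,0,1,0,0,0,0,0,0,1],
)

```text
clock: 6.67
eef_pos: [0.491, -0.1298, 0.221]
tool_rot: [0.686, 0.727, 0.0, 0.001]
ft_force: [1.2, -0.4, -0.3]
grip_width: 0.0084
```

```bash
python3 - <<'E'
from h import *
st(); grab('wrist','w8'); print(tyaw()); grab('side','s8'); crop('s8',280,150,400,240,6,'s8c'); crop('w8',220,180,430,330,3.8,'w8c')
E
```

```text
clock 6.6667
eef_pos [ 0.491  -0.1298  0.221 ]
tool_rot [6.864e-01 7.273e-01 4.000e-04 6.000e-04]
ft_force [ 1.1942 -0.4104 -0.2813]
ft_torque [-0.0281  0.0046  0.0323]
grip_width 0.0084
joint_pos [-2.5850e-01  3.0700e-01 -1.2780e-01  1.1346e+00  2.0000e-04 -3.1640e-01]
93.30585926802551
```

View pics/w8c.png

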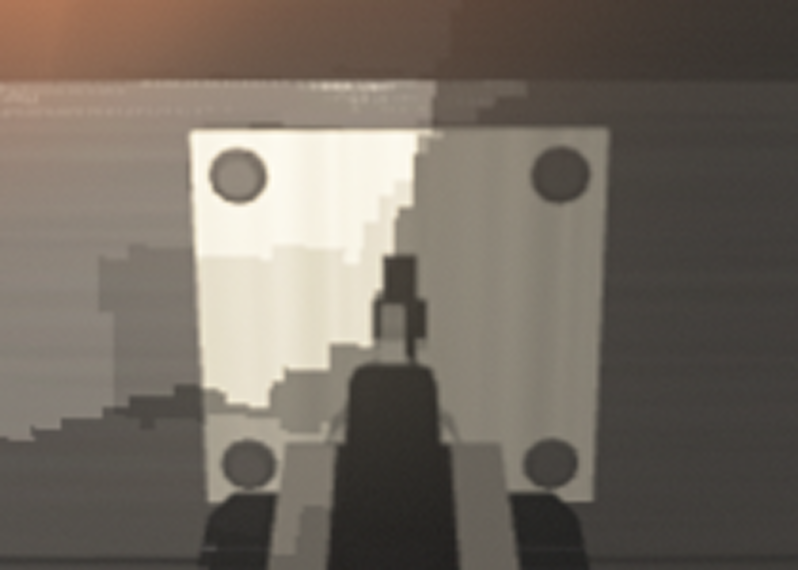

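View pics/s8c.png

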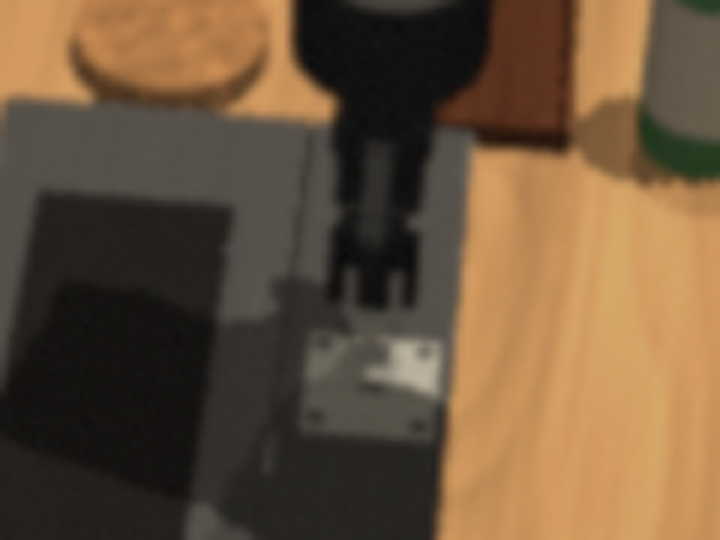

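```bash
python3 - <<'E'
from h import *
f=load('w8'); o=bot.get_obs(); M=R.from_quat(o['tool_rot']).as_matrix()
px=lambda a,b:((a+.5)/3.8-.5+220,(b+.5)/3.8-.5+180)
def at(u,v,z): return ((world(f,u,v,z=z)-o['eef_pos'])@M).round(4)
print('slot front end',at(*px(400,256),.097), 'sq L/R',at(*px(374,310),.097),at(*px(426,310),.097),'sq front',at(*px(400,297),.097))
zt=o['eef_pos'][2]-.1125
print('bit front tip',at(*px(381,303),zt),at(*px(406,303),zt))
print('plate',[at(*px(a,b),.097) for a,b in ((190,128),(609,129),(207,502),(595,502))])
plan([.4897,-.1290,.2105],93.3,2,1)
E
```

```text
slot front end [ 0.0024 -0.0124  0.124 ] sq L/R [-0.001  -0.0047  0.1241] [ 0.006  -0.0047  0.1241] sq front [ 0.0024 -0.0065  0.1241]
bit front tip [-0.     -0.0103  0.1125] [ 0.0031 -0.0103  0.1125]
plate [array([-0.0248, -0.03  ,  0.124 ]), array([ 0.0295, -0.03  ,  0.124 ]), array([-0.0247,  0.0246,  0.1241]), array([0.0301, 0.0246, 0.1241])]
plan d [-0.0015  0.001  -0.0106] rv [0.09 0.02 0.  ]
0.0006,-0.0007,0.0053,0.04,0.01,0,1,0.0006,-0.0007,0.0053,0.04,0.01,0,1
```

>>> drive_tool(
  steps=[0.0005,-0.0006,0.0045,0,0,0,1,0.0004,-0.0006,0.0045,0,0,0,1,0,0,0,0,0,0,1,0,0,0,0,0,0,1],
)

```text
clock: 7.1
eef_pos: [0.4886, -0.1294, 0.2109]
tool_rot: [0.687, 0.727, -0.0, -0.001]
ft_force: [0.3, 1.2, -0.6]
grip_width: 0.0082
```

```bash
python3 - <<'E'
from h import *
st(); grab('wrist','w9'); print(tyaw());  crop('w9',260,200,390,300,6,'w9c')
E
```

```text
clock 7.1
eef_pos [ 0.4886 -0.1294  0.2109]
tool_rot [ 6.868e-01  7.269e-01 -3.000e-04 -5.000e-04]
ft_force [ 0.3326  1.1513 -0.631 ]
ft_torque [-0.0028 -0.0463 -0.0224]
grip_width 0.0082
joint_pos [-0.259   0.3127 -0.1481  1.1113 -0.     -0.3157]
93.24470909875714
```

View pics/w9c.png

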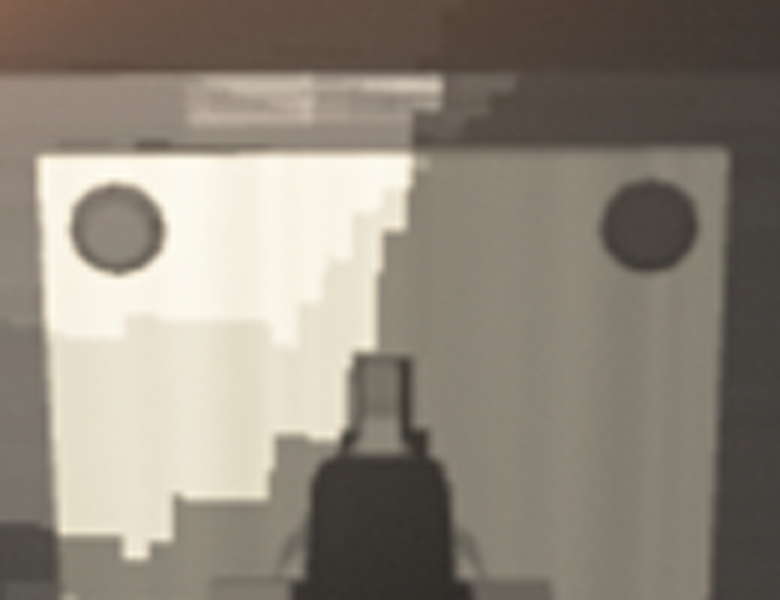

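```bash
python3 - <<'E'
from h import *
st()
f=load('w9'); o=bot.get_obs(); M=R.from_quat(o['tool_rot']).as_matrix()
px=lambda a,b:((a+.5)/6-.5+260,(b+.5)/6-.5+200)
def at(u,v,z): return ((world(f,u,v,z=z)-o['eef_pos'])@M).round(4)
zt=o['eef_pos'][2]-.1125; print('zt',zt)
print('slot front end',at(*px(381,354),.097),'sq front',at(*px(381,431),.097),'plate front',at(*px(380,149),.097))
print('bit front tip',at(*px(381,358),zt))
E
```

```text
clock 7.15
eef_pos [ 0.4888 -0.1295  0.2112]
tool_rot [ 6.868e-01  7.268e-01 -2.000e-04 -3.000e-04]
ft_force [-0.4223 -0.7814 -0.7682]
ft_torque [-0.0088  0.0295 -0.0871]
grip_width 0.008
joint_pos [-0.259   0.3124 -0.1477  1.1114 -0.     -0.3157]
zt 0.09868987500478503
slot front end [ 0.0014 -0.01    0.1142] sq front [ 0.0014 -0.0033  0.1142] plate front [ 0.0013 -0.0273  0.1142]
bit front tip [ 0.0014 -0.0104  0.1125]
```

>>> drive_tool(
  steps=[0,0.0012,0,0,0,0,1,0,0,0,0,0,0,1,0,0,0,0,0,0,1],
)

```text
clock: 7.4
eef_pos: [0.4903, -0.1296, 0.2116]
tool_rot: [0.687, 0.727, 0.0, 0.0]
ft_force: [0.6, -0.1, -1.4]
grip_width: 0.0083
```

>>> drive_tool(
  steps=[0,0,0.001,0,0,0,1,0,0,0.001,0,0,0,1,0,0,0,0,0,0,1],
)

```text
clock: 7.65
eef_pos: [0.4899, -0.1295, 0.2093]
tool_rot: [0.687, 0.727, -0.0, -0.0]
ft_force: [0.5, -0.2, -0.4]
grip_width: 0.0077
```

>>> drive_tool(
  steps=[0,0,0.001,0,0,0,1,0,0,0,0,0,0,1],
)

```text
clock: 7.82
eef_pos: [0.49, -0.1295, 0.2083]
tool_rot: [0.687, 0.727, -0.0, -0.0]
ft_force: [0.2, 1.3, -0.7]
grip_width: 0.0082
```

```bash
python3 - <<'E'
from h import *
st(); grab('wrist','w10'); print(tyaw());  crop('w10',260,200,390,300,6,'w10c')
E
```

```text
clock 7.8167
eef_pos [ 0.49   -0.1295  0.2083]
tool_rot [ 6.868e-01  7.268e-01 -1.000e-04 -1.000e-04]
ft_force [ 0.1752  1.3081 -0.6588]
ft_torque [ 0.0059 -0.0036  0.0558]
grip_width 0.0082
joint_pos [-0.2584  0.3168 -0.1495  1.1048 -0.     -0.3149]
93.23928253702117
```

View pics/w10c.png

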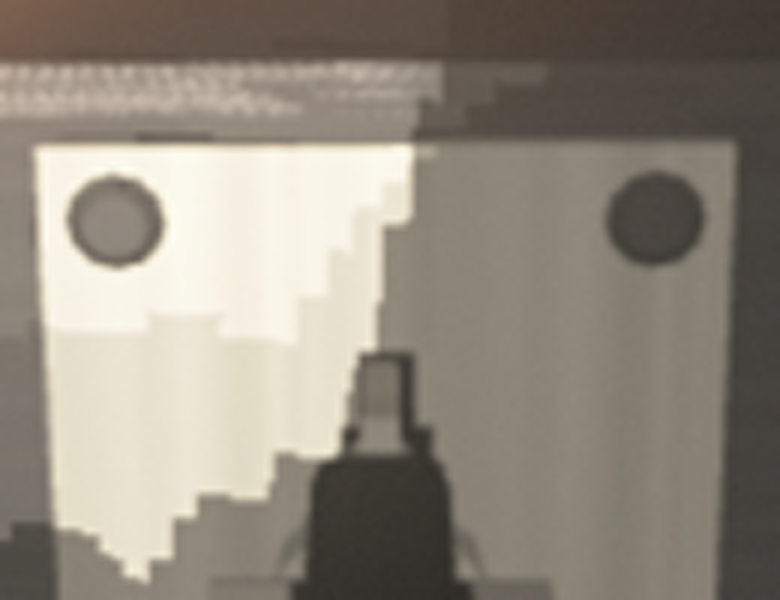

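>>> drive_tool(
  steps=[0.0004,0,0.0005,0,0,0,1,0,0,0.001,0,0,0,1,0,0,0,0,0,0,1],
)

```text
clock: 8.12
eef_pos: [0.4899, -0.1291, 0.2068]
tool_rot: [0.687, 0.727, -0.0, -0.0]
ft_force: [0.0, -0.1, -1.2]
grip_width: 0.0079
```

>>> drive_tool(
  steps=[0,0,0.001,0,0,0,1,0,0,0.001,0,0,0,1,0,0,0,0,0,0,1],
)

```text
clock: 8.37
eef_pos: [0.4899, -0.1291, 0.2047]
tool_rot: [0.687, 0.727, -0.0, -0.0]
ft_force: [0.3, 0.1, -0.5]
grip_width: 0.0083
```

>>> drive_tool(
  steps=[0,0,0.0015,0,0,0,1,0,0,0.0015,0,0,0,1,0,0,0,0,0,0,1],
)

```text
clock: 8.62
eef_pos: [0.4899, -0.1291, 0.2016]
tool_rot: [0.687, 0.727, -0.0, -0.0]
ft_force: [-0.1, 0.1, -0.7]
grip_width: 0.0083
```

>>> drive_tool(
  steps=[0,0,0.0015,0,0,0,1,0,0,0.0015,0,0,0,1,0,0,0,0,0,0,1],
)

```text
clock: 8.87
eef_pos: [0.4899, -0.129, 0.1986]
tool_rot: [0.687, 0.727, -0.0, -0.0]
ft_force: [-0.0, -0.1, -0.5]
grip_width: 0.0084
```

```bash
python3 - <<'E'
from h import *
st(); grab('wrist','w11'); print(tyaw());  crop('w11',260,200,390,300,6,'w11c')
o=bot.get_obs(); bow('w11',o['eef_pos'],o['tool_rot'])
E
```

```text
clock 8.8667
eef_pos [ 0.4899 -0.129   0.1986]
tool_rot [ 6.868e-01  7.268e-01 -1.000e-04 -3.000e-04]
ft_force [-0.0463 -0.074  -0.5074]
ft_torque [-0.0352  0.055   0.0049]
grip_width 0.0084
joint_pos [-0.2576  0.3254 -0.1647  1.0813  0.     -0.3142]
93.24042898552113
0.025 0.036 591 tool y -0.0149 0.0093 x -0.0051 -0.0026 px v 344 419
0.036 0.045 2663 tool y -0.02 0.0168 x -0.0051 0.0052 px v 311 414
0.045 0.06 626 tool y -0.0201 -0.0118 x -0.0052 0.0052 px v 290 330
0.06 0.08 418 tool y -0.0199 -0.0125 x -0.0052 0.0052 px v 275 307
0.08 0.12 619 tool y -0.0175 0.0773 x -0.0051 0.0052 px v 255 419
```

View pics/w11c.png

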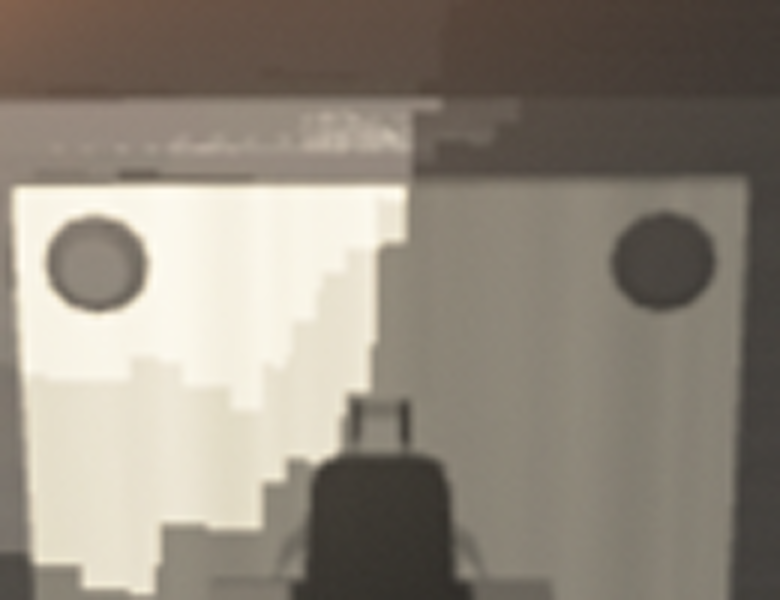

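The bit is inside the slot and centred at about (380,425) in the crop, with no contact force and no slip in the grip. I'll keep going down gently.

>>> drive_tool(
  steps=[0,0,0.0015,0,0,0,1,0,0,0.0015,0,0,0,1,0,0,0.0015,0,0,0,1,0,0,0,0,0,0,1],
)

```text
clock: 9.25
eef_pos: [0.4899, -0.1291, 0.1941]
tool_rot: [0.687, 0.727, -0.0, -0.0]
ft_force: [-0.3, -0.7, -0.7]
grip_width: 0.0079
```

>>> drive_tool(
  steps=[0,0,0.0015,0,0,0,1,0,0,0.0015,0,0,0,1,0,0,0,0,0,0,1],
)

```text
clock: 9.5
eef_pos: [0.4899, -0.1291, 0.1912]
tool_rot: [0.687, 0.727, -0.0, -0.0]
ft_force: [-0.3, 0.3, -0.9]
grip_width: 0.0083
```

>>> drive_tool(
  steps=[0,0,0.001,0,0,0,1,0,0,0.0005,0,0,0,1,0,0,0,0,0,0,1],
)

```text
clock: 9.75
eef_pos: [0.49, -0.1291, 0.1899]
tool_rot: [0.687, 0.727, -0.0, -0.0]
ft_force: [1.0, 0.5, -0.3]
grip_width: 0.0084
```

>>> drive_tool(
  steps=[0,0,0.0005,0,0,0,1,0,0,0,0,0,0,1],
)

```text
clock: 9.92
eef_pos: [0.49, -0.1291, 0.1895]
tool_rot: [0.687, 0.727, -0.0, -0.0]
ft_force: [-0.2, -0.5, -0.2]
grip_width: 0.0083
```

>>> drive_tool(
  steps=[0,0,0.0005,0,0,0,1,0,0,0,0,0,0,1],
)

```text
clock: 10.08
eef_pos: [0.49, -0.1291, 0.189]
tool_rot: [0.687, 0.727, -0.0, -0.0]
ft_force: [0.8, -0.5, -0.2]
grip_width: 0.008
```

>>> drive_tool(
  steps=[0,0,0.0005,0,0,0,1,0,0,0,0,0,0,1],
)

```text
clock: 10.25
eef_pos: [0.4901, -0.1291, 0.1886]
tool_rot: [0.687, 0.727, 0.0, 0.0]
ft_force: [0.4, -0.4, 0.1]
grip_width: 0.0085
```

>>> drive_tool(
  steps=[0,0,0.0005,0,0,0,1,0,0,0,0,0,0,1],
)

```text
clock: 10.42
eef_pos: [0.4901, -0.1291, 0.1885]
tool_rot: [0.687, 0.727, 0.0, 0.0]
ft_force: [-2.4, 0.5, 3.4]
grip_width: 0.008
```

>>> drive_tool(
  steps=[0,0,0.0005,0,0,0,1,0,0,0,0,0,0,1],
)

```text
clock: 10.58
eef_pos: [0.4901, -0.1291, 0.1884]
tool_rot: [0.687, 0.727, 0.0, 0.0]
ft_force: [-1.9, 1.2, 6.6]
grip_width: 0.0084
```

```bash
python3 - <<'E'
from h import *
st(); grab('wrist','w12'); grab('side','s12'); crop('w12',260,200,390,300,6,'w12c'); crop('s12',300,170,380,240,8,'s12c')
o=bot.get_obs(); bow('w12',o['eef_pos'],o['tool_rot']); f=load('w12')
Z,_,_=cloud(f,265,240,300,270); print(np.median(Z,0))
E
```

```text
clock 10.5833
eef_pos [ 0.4901 -0.1291  0.1884]
tool_rot [6.868e-01 7.268e-01 2.000e-04 4.000e-04]
ft_force [-1.8883  1.1569  6.6111]
ft_torque [0.1767 0.5482 0.0161]
grip_width 0.0084
joint_pos [-0.2576  0.3347 -0.1805  1.0548  0.     -0.3142]
0.025 0.036 587 tool y -0.0148 0.0094 x -0.0052 -0.0026 px v 344 419
0.036 0.045 2666 tool y -0.02 0.0165 x -0.0052 0.0052 px v 311 414
0.045 0.06 627 tool y -0.0201 -0.0119 x -0.0052 0.0052 px v 290 330
0.06 0.08 412 tool y -0.02 -0.0121 x -0.0051 0.0052 px v 275 308
0.08 0.12 698 tool y -0.0215 0.0683 x -0.0051 0.0052 px v 255 419
[ 0.46966487 -0.14621893  0.09791174]
```

View pics/w12c.png

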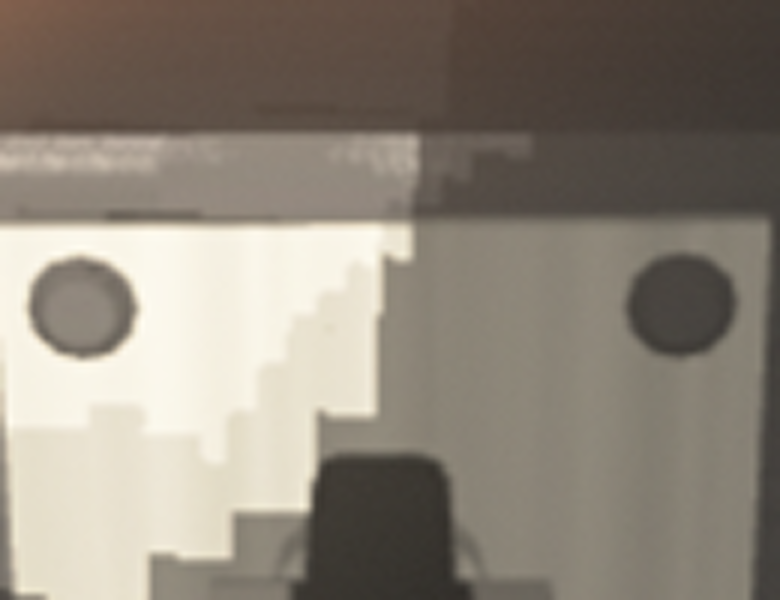

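View pics/s12c.png

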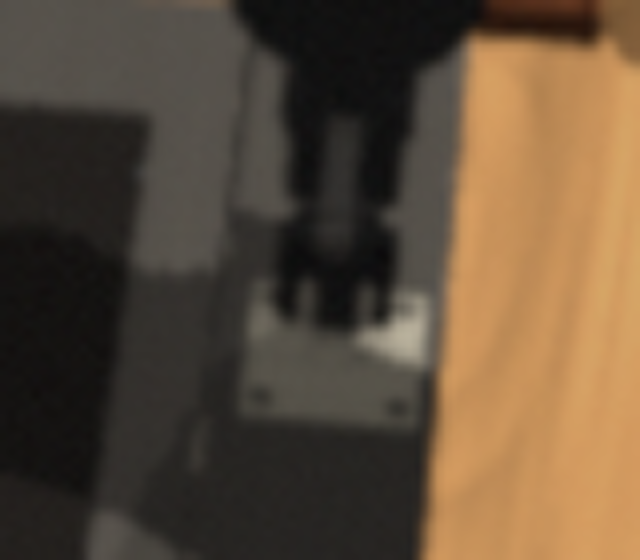

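Contact is at 6.6 N. The collar underside works out at 97.9 mm against a measured plate face of 97.9 mm, so the key is fully home. Now turning it clockwise about the key's axis, in stages.

>>> drive_tool(
  steps=[-0.0001,0,0,0,0,4,1,-0.0001,0,0,0,0,4,1,-0.0001,0,0,0,0,4,1,-0.0001,0,0,0,0,4,1,0,0,0,0,0,0,1],
)

```text
clock: 11.1
eef_pos: [0.4905, -0.129, 0.1885]
tool_rot: [0.782, 0.623, 0.001, 0.0]
ft_force: [-0.6, 1.9, 6.3]
grip_width: 0.0083
```

>>> drive_tool(
  steps=[-0.0001,0,0,0,0,4,1,-0.0001,0,0,0,0,4,1,-0.0001,0,0,0,0,4,1,0,0,0,0,0,0,1],
)

```text
clock: 11.43
eef_pos: [0.4905, -0.1292, 0.1884]
tool_rot: [0.843, 0.538, 0.001, -0.0]
ft_force: [-1.2, 2.8, 6.2]
grip_width: 0.0077
```

```bash
python3 - <<'E'
from h import *
st(); print(tyaw()); grab('top','t13'); grab('side','s13');crop('t13',275,170,445,290,4,'t13c')
E
```

```text
clock 11.4333
eef_pos [ 0.4905 -0.1292  0.1884]
tool_rot [ 0.8427  0.5383  0.0012 -0.    ]
ft_force [-1.1738  2.7803  6.2149]
ft_torque [ 0.5686  0.2038 -0.1037]
grip_width 0.0077
joint_pos [-0.2584  0.3349 -0.1802  1.0541  0.0018  0.1754]
65.14207843091295
```

View pics/s13.png

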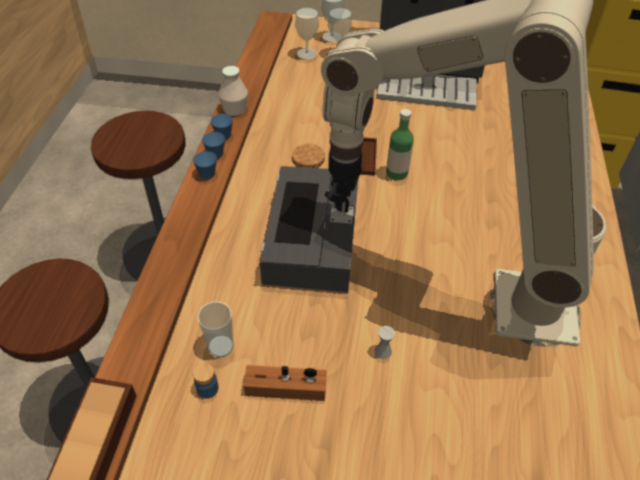

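>>> drive_tool(
  steps=[0,0,0,0,0,4,1,0,0,0,0,0,4,1,0,0,0,0,0,4,1,0,0,0,0,0,0,1],
)

```text
clock: 11.87
eef_pos: [0.4907, -0.1293, 0.1884]
tool_rot: [0.894, 0.447, 0.001, 0.0]
ft_force: [0.4, 2.4, 5.4]
grip_width: 0.0081
```

```bash
python3 - <<'E'
from h import *
st(); print(tyaw()); grab('side','s14');crop('s14',240,140,400,300,4,'s14c')
E
```

```text
clock 11.8667
eef_pos [ 0.4907 -0.1293  0.1884]
tool_rot [8.944e-01 4.473e-01 1.300e-03 1.000e-04]
ft_force [0.438  2.4091 5.4213]
ft_torque [ 0.4995  0.0551 -0.0296]
grip_width 0.0081
joint_pos [-0.2585  0.335  -0.18    1.0537  0.0016  0.3848]
53.14272116422062
```

View pics/s14c.png

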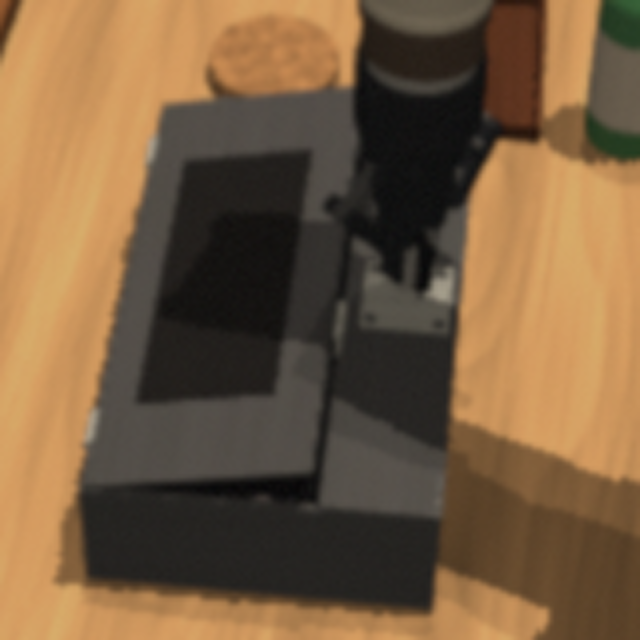

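The lid is lifting: its front edge gap shows at (200,495) in the crop. I'll hold still while it springs open.

>>> drive_tool(
  steps=[0,0,0,0,0,0,1,0,0,0,0,0,0,1,0,0,0,0,0,0,1,0,0,0,0,0,0,1,0,0,0,0,0,0,1,0,0,0,0,0,0,1,0,0,0,0,0,0,1,0,0,0,0,0,0,1],
)

```text
clock: 12.58
eef_pos: [0.4907, -0.1293, 0.1884]
tool_rot: [0.894, 0.448, 0.001, 0.0]
ft_force: [0.4, 2.4, 5.2]
grip_width: 0.0083
```

>>> drive_tool(
  steps=[0,0,0,0,0,0,1,0,0,0,0,0,0,1,0,0,0,0,0,0,1,0,0,0,0,0,0,1,0,0,0,0,0,0,1,0,0,0,0,0,0,1,0,0,0,0,0,0,1,0,0,0,0,0,0,1],
)

```text
clock: 13.25
eef_pos: [0.4907, -0.1293, 0.1885]
tool_rot: [0.894, 0.448, 0.001, 0.0]
ft_force: [-0.6, 1.6, 4.8]
grip_width: 0.008
```

>>> drive_tool(
  steps=[0,0,0,0,0,0,1,0,0,0,0,0,0,1,0,0,0,0,0,0,1,0,0,0,0,0,0,1,0,0,0,0,0,0,1,0,0,0,0,0,0,1,0,0,0,0,0,0,1,0,0,0,0,0,0,1],
)

```text
clock: 13.92
eef_pos: [0.4907, -0.1293, 0.1884]
tool_rot: [0.894, 0.448, 0.001, 0.0]
ft_force: [0.7, 2.0, 5.4]
grip_width: 0.0084
```

```bash
python3 - <<'E'
from h import *
st(); print(tyaw()); grab('side','s15');crop('s15',220,120,400,300,4,'s15c')
E
```

```text
clock 13.9167
eef_pos [ 0.4907 -0.1293  0.1884]
tool_rot [0.8939 0.4483 0.0013 0.    ]
ft_force [0.6502 2.0073 5.3625]
ft_torque [0.5209 0.129  0.024 ]
grip_width 0.0084
joint_pos [-0.2584  0.335  -0.18    1.0537  0.0017  0.3826]
53.271296314938354
```

View pics/s15c.png

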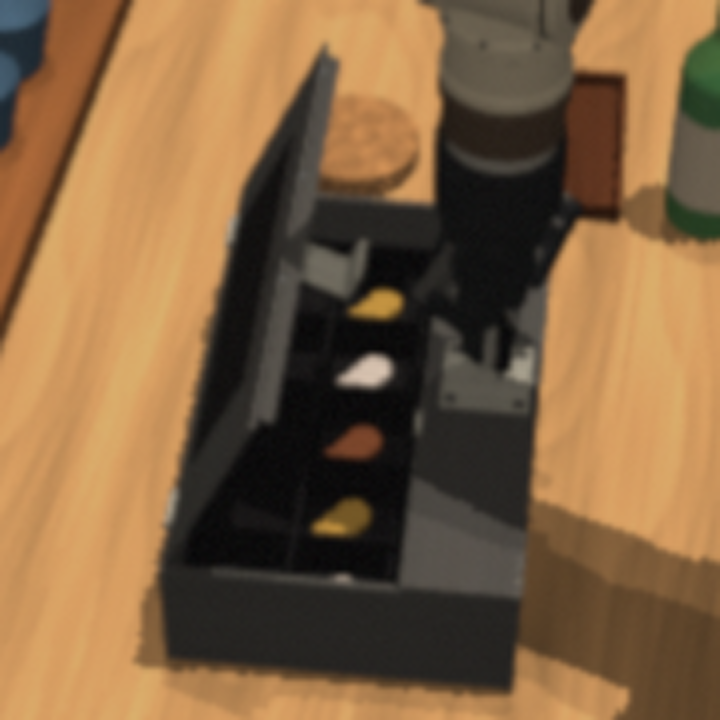

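The lid stands fully open. Now releasing with a partial opening and retreating straight up.

>>> drive_tool(
  steps=[0,0,0,0,0,0,0.7,0,0,0,0,0,0,0.5,0,0,0,0,0,0,0.3,0,0,0,0,0,0,0.3,0,0,0,0,0,0,0.3,0,0,0,0,0,0,0.3],
)

```text
clock: 14.47
eef_pos: [0.4898, -0.1298, 0.1873]
tool_rot: [0.894, 0.448, -0.0, -0.0]
ft_force: [0.2, -0.0, -1.1]
grip_width: 0.0298
```

```bash
python3 - <<'E'
from h import *
st(); grab('wrist','w16')
E
```

```text
clock 14.4667
eef_pos [ 0.4898 -0.1298  0.1873]
tool_rot [ 8.94e-01  4.48e-01 -2.00e-04 -1.00e-04]
ft_force [ 0.2302 -0.03   -1.0627]
ft_torque [ 0.0289 -0.0444 -0.0414]
grip_width 0.0298
joint_pos [-0.2591  0.3364 -0.1813  1.0535 -0.      0.3826]
```

View pics/w16.png

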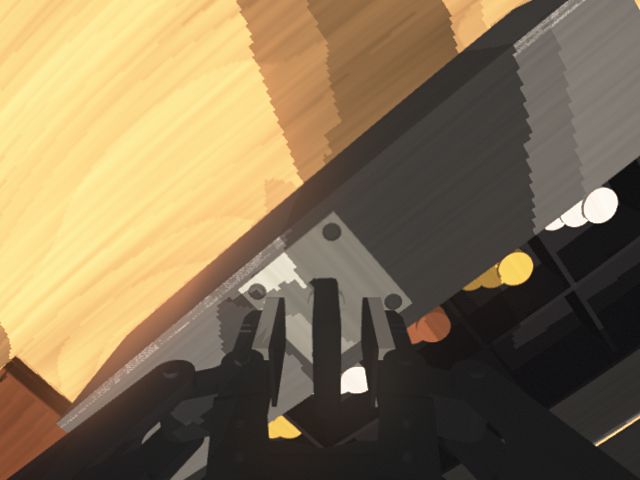

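>>> drive_tool(
  steps=[0,0,-0.005,0,0,0,0.3,0,0,-0.01,0,0,0,0.3,0,0,-0.015,0,0,0,0.3,0,0,-0.02,0,0,0,0.3,0,0,-0.02,0,0,0,0.3,0,0,-0.02,0,0,0,0.3,0,-0.01,-0.015,0,0,0,0.3,0,0,0,0,0,0,0.3],
)

```text
clock: 15.18
eef_pos: [0.4827, -0.1237, 0.2972]
tool_rot: [0.894, 0.448, 0.003, 0.002]
ft_force: [-0.5, -1.3, 1.1]
grip_width: 0.0296
```

>>> drive_tool(
  steps=[0,-0.03,-0.01,0,0,0,0.3,0,-0.03,-0.01,0,0,0,0.3,0,-0.03,-0.01,0,0,0,0.3,0,0,0,0,0,0,0.3,0,0,0,0,0,0,0.3,0,0,0,0,0,0,0.3],
)

```text
clock: 15.68
eef_pos: [0.4103, -0.0701, 0.3227]
tool_rot: [0.894, 0.448, 0.001, 0.001]
ft_force: [0.8, 0.3, -0.7]
grip_width: 0.0299
```

```bash
python3 - <<'E'
from h import *
st(); grab('top','t17'); grab('side','s17'); grab('wrist','w17'); crop('s17',220,120,400,300,4,'s17c')
E
```

```text
clock 15.6833
eef_pos [ 0.4103 -0.0701  0.3227]
tool_rot [8.939e-01 4.482e-01 5.000e-04 5.000e-04]
ft_force [ 0.8163  0.3245 -0.676 ]
ft_torque [-0.1001  0.0137  0.0237]
grip_width 0.0299
joint_pos [-1.6910e-01  6.5200e-02 -1.5580e-01  1.3484e+00 -2.0000e-04  4.7220e-01]
```

View pics/s17c.png

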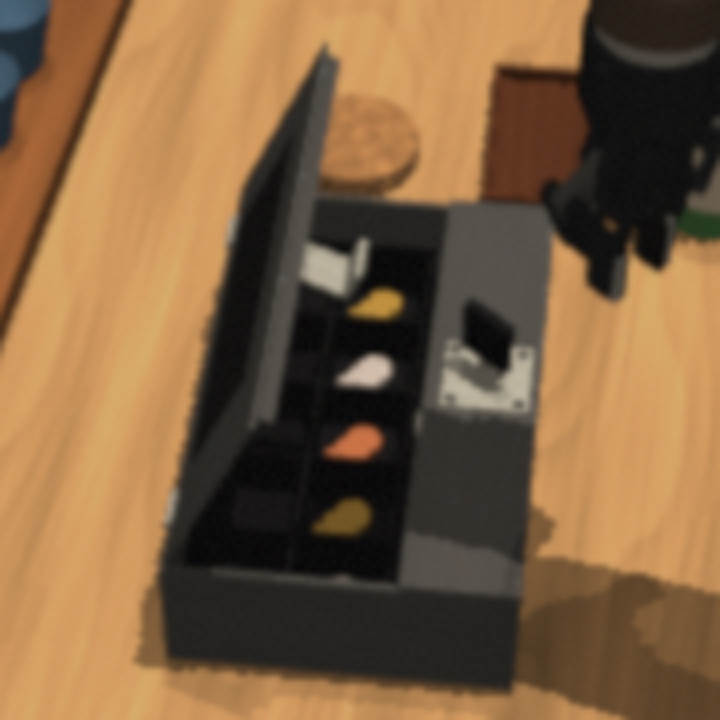

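View pics/w17.png

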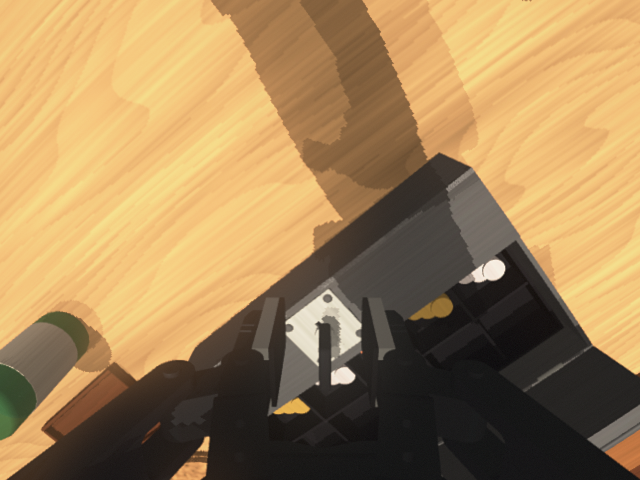

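View pics/t17.png

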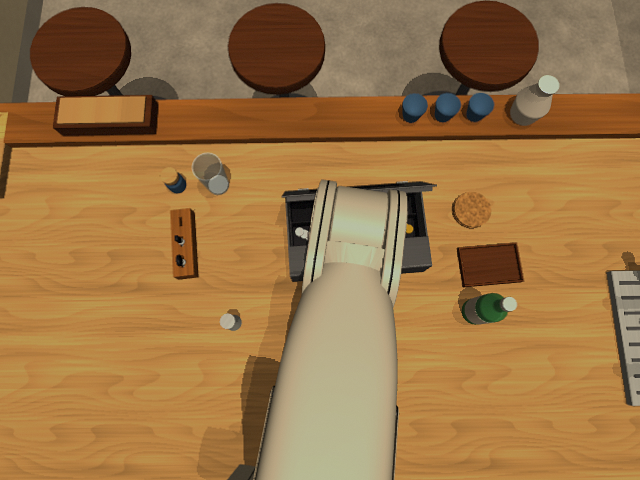

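The key stands in the lock with its bow at about (488,335) in the side crop. The lid is open, the other keys are in the rack and nothing else has moved. One height check on the bow, then I'll hand in.

```bash
python3 - <<'E'
from h import *
for t,b in (('s17',(325,185,355,215)),('w17',(310,315,340,395))):
    f=load(t); X,u,v=cloud(f,*b); m=(X[:,2]>.115)&(X[:,2]<.18)&(np.hypot(X[:,0]-.489,X[:,1]+.129)<.03)
    Y=X[m]; print(t,m.sum(),np.percentile(Y[:,2],[50,95,99]),Y[:,:2].mean(0), Y[:,:2].min(0),Y[:,:2].max(0))
job_done(); st()
E
```

```text
s17 164 [0.13670361 0.15212357 0.15380947] [ 0.49080077 -0.1260151 ] [ 0.47469325 -0.14209033] [ 0.50789206 -0.11466253]
w17 774 [0.14960282 0.15115103 0.15147248] [ 0.48349989 -0.12407339] [ 0.4725169  -0.14070875] [ 0.50478031 -0.1143968 ]
the job is handed in; nothing more can be done
the job is handed in; nothing more can be done
```

The job is done and handed in at about 16 s of the 64 s allowed. The till key is standing in the lock, and the lid is open.

- **Key and keyhole:** I took the till key from its slot and found the real keyhole in the wrist camera. It sat about 2 to 3 mm in x and 4 to 5 mm in y off the nominal spot. The bit slid in without catching on the edge.
- **Seating:** The collar came to rest on the plate with 6.6 N, the highest force along the key that I read. The collar then worked out at 97.9 mm, against a plate face measured at 97.9 mm.
- **Turning:** The bolt let go somewhere between 28° and 40° of clockwise turn. I stopped at 40° (0.70 rad), held still until the lid was up, then let go and backed clear.

**Last checks:**
- The pictures show the lid fully open and the key upright in the lock. Both other keys are still in the rack, and nothing else on the counter has moved.
- The top of the bow measured about 150 mm with the wrist camera, where a fully home key should be at 150 mm. The side camera read up to about 153 mm, which I put down to noise and its roughly 2 mm calibration error.
- I took no pictures after handing in.

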